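# Seat a plug-in module and tug-test its latches

### The arm

A 6-joint arm with a two-finger parallel gripper is mounted at the origin on the work surface. World frame = base frame: x ahead of the robot, y to its left, z up, the work surface at z = 0. Lengths are in m, angles in degrees, forces in N, time in s.
With the tool pointing down it reaches from about 0.25 to 0.725 m from the base axis. Payload 9.7 kg.
Tool frame: the origin (TCP) lies midway between the tips of the shut fingers; the grasp point (between the pads) lies 19 mm behind it; z points along the fingers, y is the line along which they close (so a half turn about z gives the same grasp; the last joint's range is limited). The gripper opens to 85 mm and grips with 20 to 120 N. Pads are 22 mm wide; open, the fingers measure 114 mm over their backs; the gripper's body (76 mm by 85 mm) begins 54 mm behind the grasp point. The pads swing forward as they close: fully open they stand 13 mm farther back than shut.
Start: joints at [67.323, 4.979, 10.078, 95.1, 0, 90], TCP at [0.212, 0.507, 0.231] pointing down, gripper open.
Joint ranges: [-179.16, 179.16], [-48.56, 103.87], [-65.8, 70.77], [-126.05, 130.52], [-82.76, 87.17], [-180, 180]. Speed limits (degrees/s): [127.2, 127.2, 147.25, 180, 180, 180].

### API

Orientations are given as [roll, pitch, yaw] about the fixed x, y, z axes, in that order (R = Rz(yaw) Ry(pitch) Rx(roll)).
In Python, from workcell import * gives the robot as it stands.
- The arm moves only by the tool servo_tool, never from a script. Its argument "moves" is a list of rows, each a list of 4 numbers: the shift along the world's x, y, z in a scale on which 1.0 is 50 cm, then the turn about the world's z in normalised numbers (1 is 2 pi rad). A call has 1 to 20 rows; each row is the pose to reach, as a shift and turn from the pose commanded when the call began; what a row does not reach only later rows make up. A row lasts 1/12 s, in which the tool goes at most 41.7 mm and 7.16 degrees, less where a joint would pass 70% of its speed; a pose out of reach is approached as far as the arm can. No shift or turn number may pass 1 either way. A call with a gripper value outside its range is refused whole. "claw" is the closure, from 0 (fully open) to 1 (shut), set as the call begins (left out, the last holds). The fingers move at their own pace and stop on an object; "force" is the grip in N (left out, the last holds). Time passes only in rows, so rows that repeat a pose let the fingers close. It gives the time, the measured TCP pose, the force, the opening and the grip force at its end, in the units of the state.
- get_obs(): the state, without advancing time (a new reading comes with each control period).
- camera(name): name is "side" or "top" or "wrist"; returns the picture (420x560x3 uint8, red, green, blue); there is no depth.
- get_calibration(name): a dict with "fx", "fy", "cx", "cy" (pixels), "rvec" (rotation vector, rad) and "tvec" (3), from world to camera coordinates, as OpenCV has them; the wrist camera has in their place "tool_from_camera" (4x4, takes a point from camera to tool coordinates, whose origin is the TCP and whose axes are the flange's). Camera axes: x right, y down, z forward; pixel columns grow to the right and rows downward; lengths in m; the calibration is good to about 2 mm. A picture is of the moment at which its call begins: read the wrist's pose just before it. get_calibration takes no time and is no camera call.
- job_done(): hands the job in; it is judged then, once.
The state is a dict: "time": time; "q": joint angles; "qd": joint speeds; "joint_efforts": joint torques, N m; "ee_pos": TCP position; "tcp_rot": TCP orientation; "wrist_force": force on the tool from outside, world axes, zero at the start; "torque": the same for the moment, N m; "opening": finger opening in m; "grasp_force": force on a finger pad.
Only numpy, scipy, OpenCV 4.12 (cv2) and the standard library are available. Lean on these libraries where they do the work, as an engineer would, in place of code of your own. Each camera call takes 0.05 s, during which the arm holds its last target. There are 200 camera calls.

### The job

Take the blue plug-in module out of its holder and push it straight down into the one empty socket on the open chassis, with no more than about 20 N, until it is fully home and both orange latches have snapped over it. Then, still holding it, tug it straight up with a steady 12 N or so for a full second to prove that it is retained, and let go, leaving it fully home. Do not push or pull on the socket or the latches with the gripper, and leave everything else where it is.

Things in the scene. Friction and masses are not known exactly. Their poses are not given: they have to be found in the camera images.
- module: Blue plug-in module, 88 mm tall, 0.11-0.23 kg, upright; origin at the centre of its underside. From below: plug 20 (x) by 14 mm (y), 20 mm tall; flange 48 by 30 mm from 20 to 28 mm up; body 36 (x) by 28 mm (y) from 28 to 88 mm up. Grip the body across x (36 mm), fingertips 40 mm or more above the origin, clear of the latches. Fits either way round.
- spare: Red module of the same shape standing in the other pocket of the holder (either side, 72 mm from the blue one along y); leave it alone. Origin as for the blue one.
- holder: Fixed black block 90 (x) by 160 (y) by 30 mm tall; origin at the centre of its underside. Two pockets, 36 mm either side of its centre along y, each hold a module loosely by its plug (2 mm play a side), flange on the top face: a module's origin is then 10 mm above the holder's.
- chassis: Fixed open instrument chassis, 250 (x) by 276 mm (y): green board (top 8 mm above the origin), edges 30 mm tall, and on its -x side a dark panel 75 mm tall. Origin at the centre of its underside. Three sockets stand in a row along its y axis, 62 mm apart; which of the three places is the empty one varies.
- slot_a: Occupied socket with a grey module in it, 108 mm tall, 76 mm (x) by 40 mm (y) and fixed; origin at the centre of its underside, on the green board. Leave it alone.
- slot_b: The other occupied socket, just like slot_a.
- seat (a point): Point in the empty socket, axes as the socket's (z up, latches on its x sides). Fully home, the module's origin is here and its x axis lies along this x, either way. The white block, 46 (x) by 34 mm (y), has its top 20 mm above this point; its pocket has 1 mm play a side and a 3 mm chamfered mouth. The block floats on a stiff spring (cradle): this point sinks and rises with it.
- socket: The empty socket: black base 76 (x) by 40 mm (y) fixed on the board, carrying the floating white block with its two orange latches. Origin at the centre of the base's underside; the seat point is 20 mm above it at rest.
- cradle (a joint): Vertical travel of the floating white socket block, m, up positive, 0 with nothing in the socket. The spring is 7000 N/m both ways (1 mm for 7 N), stops at 5.5 mm either way; an inserted module's weight sinks it 0.2 to 0.3 mm.
- latch_a (a joint): Orange spring latch on the seat's +x side, m: 0 closed, grows as pushed outward (to 6 mm). Its lead-in slope runs from 44.5 mm above the seat (27 mm out) to 31.5 mm (20.5 mm out), then a hook that, snapped, lies 1 mm above the flange. Pushing the flange past both latches takes about 5 to 11 N, then it lands firmly on the white block. They hold over 25 N upward.
- latch_b (a joint): The same latch on the seat's -x side.
- screwdriver: Orange-handled screwdriver lying on the table; a bystander.
- tape: Roll of yellow tape, 90 mm across, 20 mm tall; a bystander.
- screwjar: Small jar, 48 mm across, 50 mm tall; a bystander.
- bottle: Clear water bottle with a blue cap, 200 mm tall; a bystander.
- toolpot: Green pot, 80 mm across, 90 mm tall; a bystander.
- wrench: Steel wrench lying on the table; a bystander.
Not all that is in view belongs to the job. There is more than one size of the module; the job needs the smaller.

How it is judged:
By the outcome, as a careful person would: the job done as asked, in the order asked, and still so for the second after the job is handed in, with the robot touching nothing.
It also fails if it takes over 59 s, if anything falls off the work surface, if the arm or the gripper's body presses on something with over 40 N, if the wrist force passes 120 N, or if a joint passes its speed limit or range.

## Working session

There is one attempt and no reset: what is moved stays moved. The work goes in short steps, Python scripts to look and compute and a tool call to move; the robot and the scene stay as the last step left them, time stands still between calls to the robot, and variables do not carry over. Pictures are saved under pics/ and viewed, at most 10 in all, crops included, and the job is handed in when it is done.

Besides the shell and the picture viewer there is one more tool, called in YAML: its name, and indented under it one key for each argument. servo_tool: Moves the arm, as the interface text tells. Its arguments: {"type":"object","properties":{"moves":{"type":"array","items":{"type":"array","items":{"type":"number"}}},"claw":{"type":"number"},"force":{"type":"number"}},"required":["moves"]}

```bash
mkdir -p pics
cat > h.py <<'E'
from workcell import *
import numpy as np, cv2
def save(n,im): cv2.imwrite(f'pics/{n}.png',cv2.cvtColor(im,cv2.COLOR_RGB2BGR))
def ray(name,px,obs=None):
    c=get_calibration(name)
    d=np.array([(px[0]-c['cx'])/c['fx'],(px[1]-c['cy'])/c['fy'],1.])
    if name=='wrist':
        from scipy.spatial.transform import Rotation as R
        o=obs or get_obs(); T=np.array(c['tool_from_camera'])
        Rw=R.from_euler('xyz',o['tcp_rot'],degrees=True).as_matrix()
        return np.array(o['ee_pos'])+Rw@T[:3,3], Rw@T[:3,:3]@d
    Rm=cv2.Rodrigues(np.array(c['rvec'],float))[0]
    return -Rm.T@np.array(c['tvec'],float).ravel(), Rm.T@d
def plane(name,px,z,obs=None):
    p,d=ray(name,px,obs); return p+d*(z-p[2])/d[2]
E
python3 - <<'E'
from h import *
o=get_obs(); print(o)
for n in('top','side','wrist'):
    im=camera(n); save(n,im); np.save(n,im)
    c=get_calibration(n); print(n,c)
a=np.vstack([np.hstack([np.load('top.npy')])]);
E
```

```text
{'time': 0.0, 'q': array([ 6.73216205e+01,  5.01009337e+00,  1.00324575e+01,  9.50995458e+01,
       -1.56682256e-03,  9.00007890e+01]), 'qd': array([ 0.03443231,  0.11287868, -0.01719432,  0.07443467, -0.04036201,
       -0.15351076]), 'joint_efforts': array([ 2.57714295e-03, -5.20384991e+01,  4.64806044e+01,  1.60905684e-02,
       -2.77890035e-05,  1.48983435e-05]), 'ee_pos': array([0.21197046, 0.50724908, 0.23057485]), 'tcp_rot': array([-1.79922818e+02,  1.56788398e-03,  1.57320834e+02]), 'wrist_force': array([-0.11118664, -0.18849739,  0.81871154]), 'torque': array([-0.05315512,  0.02907687, -0.01383185]), 'grasp_force': 0.0, 'opening': 0.08517040464887987}
top {'fx': 502.5157237857753, 'fy': 502.5157237857753, 'cx': 286.5307199064326, 'cy': 214.08720843097842, 'rvec': array([ 2.20959873, -2.14490006,  0.08682201]), 'tvec': array([-0.02379566,  0.58378457,  1.28245419])}
side {'fx': 436.32561061213516, 'fy': 436.32561061213516, 'cx': 272.37960156194004, 'cy': 209.10224382431937, 'rvec': array([ 2.28372488, -0.22538274,  0.09427933]), 'tvec': array([-0.5687855 ,  0.12221879,  1.13776907])}
wrist {'fx': 290.5685013416024, 'fy': 290.5685013416024, 'cx': 279.61780909250257, 'cy': 212.3935792831457, 'tool_from_camera': array([[ 1.02301154e-03, -9.64349837e-01, -2.64628692e-01,
         6.69907841e-02],
       [ 9.99999406e-01,  8.86990695e-04,  6.33497435e-04,
        -7.06029014e-05],
       [-3.76189961e-04, -2.64629183e-01,  9.64350172e-01,
        -1.41443870e-01],
       [ 0.00000000e+00,  0.00000000e+00,  0.00000000e+00,
         1.00000000e+00]])}
```

View pics/top.png

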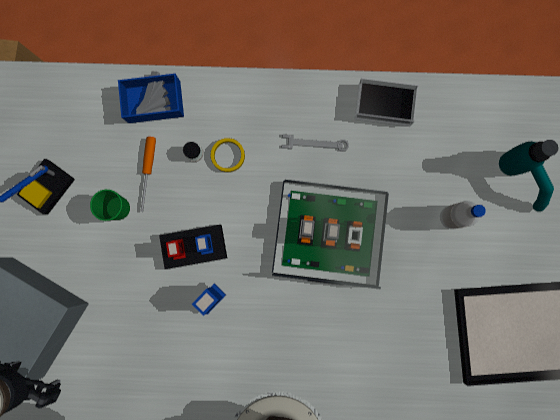

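View pics/side.png

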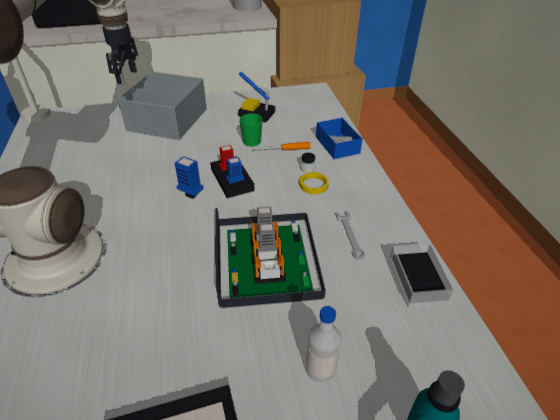

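The top view shows two blue candidates: one in the black holder at (204,243), next to the red spare at (176,248), and a bigger, tilted one loose on the table at (208,299). The holder one fits, since it is smaller and sits in the holder. The empty socket looks like the rightmost in the row, at (355,235). I'll confirm both in an enlarged crop.

Run:
```python
from h import *
t=np.load('top.npy'); 
a=cv2.resize(t[215:325,150:240],None,fx=4.4,fy=4.4,interpolation=cv2.INTER_CUBIC)
b=cv2.resize(t[205:265,290:374],None,fx=4.6,fy=4.6,interpolation=cv2.INTER_CUBIC)
h=max(a.shape[0],b.shape[0]); P=lambda x:cv2.copyMakeBorder(x,0,h-x.shape[0],0,0,cv2.BORDER_CONSTANT)
save('crop',np.hstack([P(a),P(b)]))
for n,px,z in [('blue',(204,243),.098),('socket',(355,235),.048),('mid',(331,232),.116),('left',(307,229),.116),('bigblue',(208,299),.1)]: print(n,plane('top',px,z))
hsv=cv2.cvtColor(t,cv2.COLOR_RGB2HSV)
# holder: dark mask
m=((t.max(2)<60)).astype(np.uint8); 
for c in cv2.findContours(m,cv2.RETR_EXTERNAL,cv2.CHAIN_APPROX_NONE)[0]:
    if cv2.contourArea(c)>300: r=cv2.minAreaRect(c); print('dark',r)
# green board
m=cv2.inRange(hsv,(45,80,40),(80,255,200))
for c in cv2.findContours(cv2.morphologyEx(m,cv2.MORPH_CLOSE,np.ones((9,9))),cv2.RETR_EXTERNAL,cv2.CHAIN_APPROX_NONE)[0]:
    if cv2.contourArea(c)>300: r=cv2.minAreaRect(c); print('green',r,[plane('top',p,.008).round(4) for p in cv2.boxPoints(r)],plane('top',r[0],.008))
```

```text
blue [0.50131491 0.19257092 0.098     ]
socket [ 0.53407013 -0.18219614  0.048     ]
mid [ 0.53649403 -0.11524013  0.116     ]
left [ 0.54201037 -0.05725382  0.116     ]
bigblue [0.3665751 0.1767117 0.1      ]
dark ((29.999996185302734, 388.4999694824219), (59.99999237060547, 54.99999237060547), 0.0)
dark ((509.78936767578125, 333.55078125), (96.96723175048828, 105.51687622070312), 85.91438293457031)
dark ((41.74042510986328, 283.4033203125), (97.72579956054688, 14.175555229187012), 31.218400955200195)
dark ((192.45367431640625, 246.24044799804688), (34.59560012817383, 63.67137145996094), 79.87532806396484)
dark ((311.6799621582031, 231.239990234375), (51.76021957397461, 31.39554214477539), 8.130102157592773)
dark ((45.28868865966797, 186.4603729248047), (37.16976547241211, 47.36191940307617), 37.18470764160156)
dark ((525.5586547851562, 172.49655151367188), (56.06153106689453, 71.40128326416016), 7.943471908569336)
dark ((386.0213623046875, 100.83251190185547), (52.130123138427734, 30.053966522216797), 7.275004863739014)
green ((328.80596923828125, 232.89097595214844), (86.60231018066406, 75.46530151367188), 6.952957630157471) [array([0.4516, 0.0034, 0.008 ]), array([ 0.6492, -0.0147,  0.008 ]), array([ 0.6281, -0.2421,  0.008 ]), array([ 0.4311, -0.2213,  0.008 ])] [ 0.53937735 -0.11872592  0.008     ]
green ((109.5, 204.5), (31.0, 39.0), 90.0) [array([0.6367, 0.5153, 0.008 ]), array([0.6398, 0.4121, 0.008 ]), array([0.5577, 0.4076, 0.008 ]), array([0.5546, 0.5102, 0.008 ])] [0.59711529 0.46131096 0.008     ]
```

View pics/crop.png

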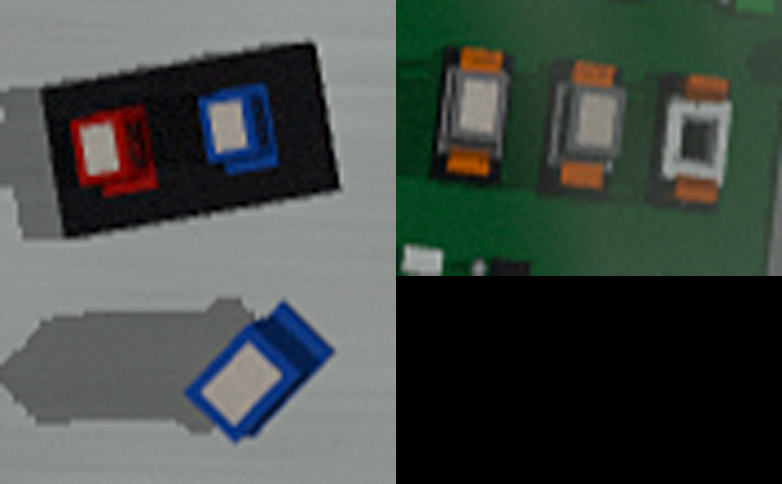

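The crop confirms it. The blue module in the holder is at (204,243). The loose one at (208,299) is larger, so it's the wrong one. The empty socket is the white block with a dark pocket at (355,235). Next I'll move above the module for a wrist view.

The manual's scale: shifts go in shares of 50 cm and turns go in shares of 2 pi rad. Converting my numbers, -31.5 cm / 50 = -0.63, -30.5 cm / 50 = -0.61, -1 rad / 6.2832 = -0.1592.

servo_tool:
  moves:
    - [0,0,0.06,0]
    - [0.06,-0.06,0.1,-0.0159]
    - [0.12,-0.13,0.1,-0.0318]
    - [0.18,-0.2,0.1,-0.0477]
    - [0.24,-0.26,0.1,-0.0637]
    - [0.3,-0.32,0.1,-0.0796]
    - [0.36,-0.38,0.1,-0.0955]
    - [0.42,-0.44,0.1,-0.1114]
    - [0.48,-0.5,0.1,-0.1273]
    - [0.53,-0.56,0.1,-0.1432]
    - [0.57,-0.61,0.08,-0.1592]
    - [0.58,-0.63,0.06,-0.1592]
    - [0.58,-0.63,0.06,-0.1592]
    - [0.58,-0.63,0.06,-0.1592]
    - [0.58,-0.63,0.06,-0.1592]
    - [0.58,-0.63,0.06,-0.1592]
  claw: 0

```text
time: 1.48
ee_pos: [0.5017, 0.1934, 0.2619]
tcp_rot: [180.0, -0.0, 100.1]
wrist_force: [0.4, 0.8, 0.2]
opening: 0.0853
grasp_force: 0.0
```

Run:
```python
from h import *
import pickle
o=get_obs(); im=camera('wrist'); save('w1',im); np.save('w1',im); pickle.dump(o,open('w1.pkl','wb'))
print(o['time'],o['ee_pos'],o['tcp_rot'],o['wrist_force'],o['q'])
hsv=cv2.cvtColor(im,cv2.COLOR_RGB2HSV)
m=cv2.inRange(hsv,(105,100,40),(125,255,255))
for c in cv2.findContours(m,cv2.RETR_EXTERNAL,cv2.CHAIN_APPROX_NONE)[0]:
    if cv2.contourArea(c)>100: print('blue',cv2.minAreaRect(c),cv2.contourArea(c))
```

```text
1.4833 [0.50165309 0.19336386 0.26191496] [ 1.79958312e+02 -1.86004935e-02  1.00109196e+02] [0.36455372 0.79189978 0.19123049] [2.10738464e+01 4.02375475e+00 1.24970538e+01 9.84288343e+01
 1.03317673e-02 1.00964661e+02]
blue ((280.0, 187.5), (37.0, 40.0), 90.0) 1363.5
blue ((152.88197326660156, 184.40228271484375), (66.8532943725586, 70.3294677734375), 49.08561706542969) 3892.5
blue ((547.0, 116.5), (101.0, 24.0), 90.0) 1221.5
```

View pics/w1.png

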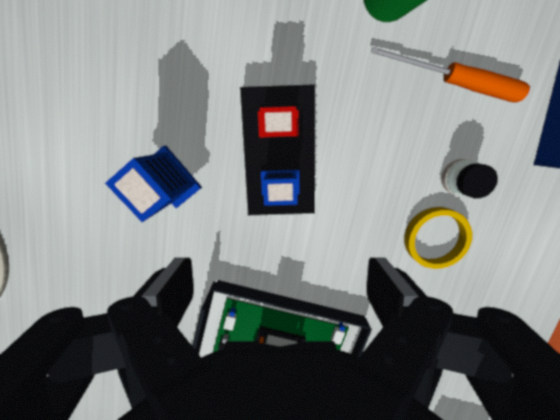

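The wrist view shows the blue module in the holder, label at (280,191), with the red one behind at (278,121). The large loose module is at (152,184). I'll measure from the label and the holder corners.

```bash
cat > m1.py <<'E'
from h import *
import pickle,sys
def lab(im,o,box,z,name='wrist',lohi=((0,0,150),(179,90,255))):
    x0,y0,x1,y1=box; hsv=cv2.cvtColor(im[y0:y1,x0:x1],cv2.COLOR_RGB2HSV)
    m=cv2.inRange(hsv,*lohi)
    c=max(cv2.findContours(m,cv2.RETR_EXTERNAL,cv2.CHAIN_APPROX_NONE)[0],key=cv2.contourArea)
    M=cv2.moments(c); ctr=(M['m10']/M['m00']+x0,M['m01']/M['m00']+y0)
    w=np.array([plane(name,p[0]+[x0,y0],z,o)[:2]*1000 for p in c],np.float32)
    r=cv2.minAreaRect(w); return plane(name,ctr,z,o),r
def wquad(pts,z,name,o): return np.array([plane(name,p,z,o)[:2] for p in pts])
if __name__=='__main__':
    im=np.load('w1.npy'); o=pickle.load(open('w1.pkl','rb'))
    print('blue',lab(im,o,(258,170,302,208),.098)); print('red',lab(im,o,(255,104,300,138),.098))
    t=np.load('top.npy')
    print('topblue',lab(t,None,(193,232,216,256),.098,'top')); print('topred',lab(t,None,(165,236,188,261),.098,'top'))
    m=(im.max(2)<60).astype(np.uint8)[60:230,220:340]; m=cv2.morphologyEx(m,cv2.MORPH_OPEN,np.ones((3,3)))
    # holder outline
    hsv=cv2.cvtColor(im,cv2.COLOR_RGB2HSV)
    c=max(cv2.findContours(m,cv2.RETR_EXTERNAL,cv2.CHAIN_APPROX_NONE)[0],key=cv2.contourArea)
    w=np.array([plane('wrist',p[0]+[220,60],.03,o)[:2]*1000 for p in c],np.float32); print('holder w',cv2.minAreaRect(w))
    m=(t.max(2)<60).astype(np.uint8)[215:275,150:235]
    c=max(cv2.findContours(m,cv2.RETR_EXTERNAL,cv2.CHAIN_APPROX_NONE)[0],key=cv2.contourArea)
    w=np.array([plane('top',p[0]+[150,215],.03)[:2]*1000 for p in c],np.float32); print('holder t',cv2.minAreaRect(w))
E
python3 m1.py
```

```text
blue (array([0.50126665, 0.19948731, 0.098     ]), ((501.0814208984375, 199.69369506835938), (25.82662582397461, 18.473970413208008), 10.160351753234863))
red (array([0.48612386, 0.26965373, 0.098     ]), ((486.1181945800781, 269.485595703125), (25.367843627929688, 17.505393981933594), 12.635955810546875))
topblue (array([0.50091274, 0.19932732, 0.098     ]), ((500.801025390625, 199.3593292236328), (21.699609756469727, 16.128293991088867), 11.166874885559082))
topred (array([0.4864181 , 0.26960121, 0.098     ]), ((486.509033203125, 269.71136474609375), (23.33306312561035, 16.52150535583496), 10.883382797241211))
holder w ((493.28851318359375, 234.92910766601562), (86.35026550292969, 156.98333740234375), 11.906441688537598)
holder t ((493.670166015625, 233.12258911132812), (89.2394790649414, 162.97410583496094), 11.990466117858887)
```

To row units: -11 cm / 50 = -0.22, -0.05 cm / 50 = -0.001, 0.033 rad / 6.2832 = 0.0053.

servo_tool:
  moves:
    - [-0.001,0.012,0,0.0053]
    - [-0.001,0.012,-0.06,0.0053]
    - [-0.001,0.012,-0.12,0.0053]
    - [-0.001,0.012,-0.18,0.0053]
    - [-0.001,0.012,-0.22,0.0053]
    - [-0.001,0.012,-0.22,0.0053]
    - [-0.001,0.012,-0.22,0.0053]
    - [-0.001,0.012,-0.22,0.0053]
  claw: 0

```text
time: 2.2
ee_pos: [0.5019, 0.1992, 0.1532]
tcp_rot: [179.9, -0.0, 102.0]
wrist_force: [1.4, -0.7, 0.1]
opening: 0.0852
grasp_force: 0.0
```

Run:
```python
from h import *
from m1 import lab
o=get_obs(); im=camera('wrist'); save('w2',im); np.save('w2',im)
print(o['ee_pos'],o['tcp_rot'],o['wrist_force'])
p,r=lab(im,o,(200,160,360,330),.098); print(p,r)
```

```text
[0.50194432 0.19924585 0.15316337] [ 1.79880517e+02 -2.44054585e-02  1.01998461e+02] [ 1.39077687 -0.68792067  0.07630164]
[0.5091092  0.17935923 0.098     ] ((506.3144836425781, 183.32827758789062), (123.65794372558594, 131.7022247314453), 12.047017097473145)
```

View pics/w2.png

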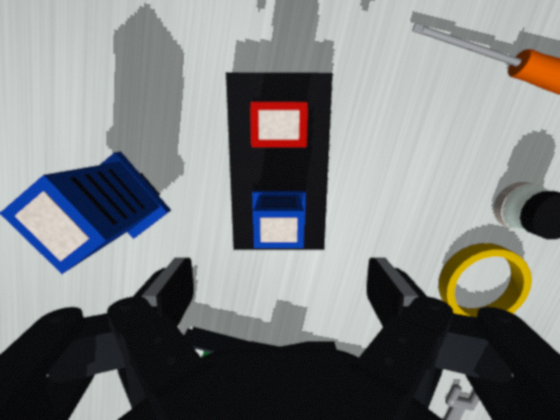

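The wrist view shows the blue label at (279,230), centred between the open fingers and parallel to them. I'll check the position once more with a tighter box.

Run:
```python
from h import *
from m1 import lab
print(lab(np.load('w2.npy'),get_obs(),(254,208,304,248),.098))
```

```text
(array([0.50143025, 0.19941968, 0.098     ]), ((501.54071044921875, 199.25299072265625), (26.50461196899414, 17.31683921813965), 11.977784156799316))
```

To row units: -9.5 cm / 50 = -0.19, -9 cm / 50 = -0.18.

servo_tool:
  moves:
    - [-0.001,0,-0.04,0]
    - [-0.001,0,-0.08,0]
    - [-0.001,0,-0.12,0]
    - [-0.001,0,-0.16,0]
    - [-0.001,0,-0.18,0]
    - [-0.001,0,-0.19,0]
    - [-0.001,0,-0.19,0]
    - [-0.001,0,-0.19,0]
    - [-0.001,0,-0.19,0]

```text
time: 3.0
ee_pos: [0.5019, 0.1988, 0.0579]
tcp_rot: [179.9, -0.0, 101.9]
wrist_force: [-0.9, -0.3, -0.1]
opening: 0.0853
grasp_force: 0.0
```

servo_tool:
  moves:
    - [0,0,0,0]
    - [0,0,0,0]
    - [0,0,0,0]
    - [0,0,0,0]
    - [0,0,0,0]
    - [0,0,0,0]
    - [0,0,0,0]
    - [0,0,0,0]
    - [0,0,0,0]
    - [0,0,0,0]
    - [0,0,0,0]
    - [0,0,0,0]
  claw: 1
  force: 80

```text
time: 4.0
ee_pos: [0.5013, 0.1986, 0.0567]
tcp_rot: [180.0, -0.0, 101.9]
wrist_force: [0.7, 0.4, 5.8]
opening: 0.0351
grasp_force: 80.6
```

To row units: 19 cm / 50 = 0.38, 17 cm / 50 = 0.34.

servo_tool:
  moves:
    - [0,0,0.02,0]
    - [0,0,0.04,0]
    - [0,0,0.06,0]
    - [0,0,0.1,0]
    - [0,0,0.16,0]
    - [0,0,0.22,0]
    - [0,0,0.28,0]
    - [0,0,0.34,0]
    - [0,0,0.38,0]
    - [0,0,0.38,0]
    - [0,0,0.38,0]

```text
time: 4.92
ee_pos: [0.5015, 0.1987, 0.2478]
tcp_rot: [179.9, -0.0, 101.9]
wrist_force: [-0.2, 0.6, -3.5]
opening: 0.0353
grasp_force: 80.2
```

To row units: -46.5 cm / 50 = -0.93, -46 cm / 50 = -0.92, -0.3 rad / 6.2832 = -0.0477.

servo_tool:
  moves:
    - [0,-0.04,0,-0.0032]
    - [0,-0.1,0,-0.0064]
    - [0.01,-0.16,0,-0.0095]
    - [0.02,-0.22,0,-0.0127]
    - [0.03,-0.28,0,-0.0159]
    - [0.04,-0.34,0,-0.0191]
    - [0.04,-0.4,0,-0.0239]
    - [0.05,-0.46,0,-0.0286]
    - [0.05,-0.52,0,-0.0318]
    - [0.06,-0.58,0,-0.035]
    - [0.06,-0.64,0,-0.0382]
    - [0.06,-0.7,0,-0.0414]
    - [0.06,-0.76,0,-0.0446]
    - [0.06,-0.82,0,-0.0477]
    - [0.06,-0.88,0,-0.0477]
    - [0.06,-0.92,0,-0.0477]
    - [0.06,-0.93,0,-0.0477]
    - [0.06,-0.93,0,-0.0477]
    - [0.06,-0.93,0,-0.0477]
    - [0.06,-0.93,0,-0.0477]

```text
time: 6.58
ee_pos: [0.531, -0.2655, 0.2459]
tcp_rot: [-180.0, -0.0, 84.8]
wrist_force: [0.2, -0.9, -2.9]
opening: 0.0353
grasp_force: 80.2
```

Run:
```python
from h import *
import pickle
o=get_obs(); im=camera('wrist'); save('w3',im); np.save('w3',im); pickle.dump(o,open('w3.pkl','wb'))
print(o['time'],o['ee_pos'],o['tcp_rot'],o['wrist_force'],o['opening'],o['q'])
```

```text
6.5833 [ 0.53100528 -0.26547567  0.24591148] [-1.79960211e+02 -3.22469812e-02  8.47750684e+01] [ 0.17432279 -0.92479878 -2.9466326 ] 0.03526147015052827 [-2.65701886e+01  1.15927934e+01  1.91122406e+01  9.75682447e+01
  1.55521018e-02  6.86547252e+01]
```

View pics/w3.png

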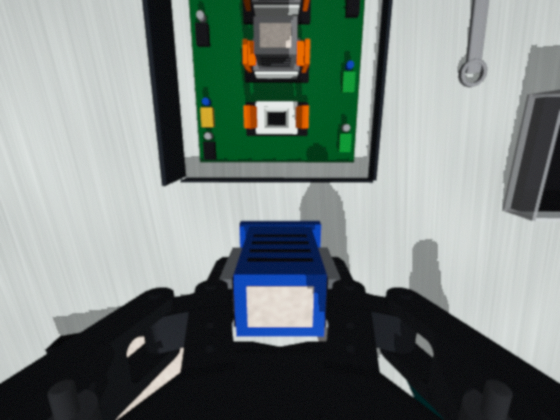

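The module is held upright with its label at (280,307), and the empty socket is at (277,118) with orange latches on both sides. I'll measure the white block and the label in hand.

Run:
```python
from h import *
import pickle
from m1 import lab
im=np.load('w3.npy'); o=pickle.load(open('w3.pkl','rb')); t=np.load('top.npy')
W=((0,0,150),(179,60,255))
p,r=lab(im,o,(252,98,303,140),.048,'wrist',W); print('block w',p,r)
p,r=lab(im,o,(238,280,320,332),o['ee_pos'][2]+.0413); print('label',p,r,'minus tcp',p-o['ee_pos'])
p,r=lab(t,None,(343,222,367,250),.048,'top',W); print('block t',p,r)
hsv=cv2.cvtColor(im,cv2.COLOR_RGB2HSV); 
# dark pocket within block
m=np.zeros(im.shape[:2],np.uint8); m[100:136,258:298]=(im[100:136,258:298].max(2)<90); 
c=max(cv2.findContours(m,cv2.RETR_EXTERNAL,cv2.CHAIN_APPROX_NONE)[0],key=cv2.contourArea); M=cv2.moments(c); print('pocket',cv2.boundingRect(c),plane('wrist',(M['m10']/M['m00'],M['m01']/M['m00']),.045,o))
m=cv2.inRange(hsv,(5,140,120),(18,255,255)); m[:95]=0; m[145:]=0
P=[]
for c in cv2.findContours(m,cv2.RETR_EXTERNAL,cv2.CHAIN_APPROX_NONE)[0]:
    if cv2.contourArea(c)>60: M=cv2.moments(c); q=(M['m10']/M['m00'],M['m01']/M['m00']); print('latch',q,cv2.boundingRect(c),plane('wrist',q,.07,o))
# chassis yaw: board edges
m=cv2.inRange(hsv,(45,80,30),(80,255,200))
```

```text
block w [ 0.53413528 -0.18165777  0.048     ] ((534.3441162109375, -181.80247497558594), (33.833805084228516, 45.046966552734375), 84.83370208740234)
label [ 0.53120119 -0.26406853  0.28721148] ((531.2622680664062, -264.272216796875), (17.84072494506836, 26.12000846862793), 84.86611938476562) minus tcp [0.00019591 0.00140714 0.0413    ]
block t [ 0.53665661 -0.16932544  0.048     ] ((533.8025512695312, -172.03704833984375), (35.748104095458984, 15.239815711975098), 1.0698145627975464)
pocket (268, 112, 18, 14) [ 0.53497568 -0.18291753  0.045     ]
latch (302.1025132275132, 116.47619047619048) (296, 105, 13, 24) [ 0.56164112 -0.18462398  0.07      ]
latch (249.63587684069608, 116.6987951807229) (244, 105, 13, 24) [ 0.5073412  -0.17993249  0.07      ]
```

servo_tool:
  moves:
    - [0.002,0.04,0,0]
    - [0.004,0.08,0,0]
    - [0.006,0.12,0,0]
    - [0.0062,0.16,0,0]
    - [0.0062,0.165,-0.04,0]
    - [0.0062,0.165,-0.1,0]
    - [0.0062,0.165,-0.16,0]
    - [0.0062,0.165,-0.2,0]
    - [0.0062,0.165,-0.24,0]
    - [0.0062,0.165,-0.24,0]
    - [0.0062,0.165,-0.24,0]
    - [0.0062,0.165,-0.24,0]
    - [0.0062,0.165,-0.24,0]
    - [0.0062,0.165,-0.24,0]

```text
time: 7.8
ee_pos: [0.5349, -0.1841, 0.1279]
tcp_rot: [179.9, 0.0, 84.7]
wrist_force: [0.4, 0.3, -2.1]
opening: 0.0347
grasp_force: 80.4
```

Run:
```python
from h import *
o=get_obs(); print(o['ee_pos'],o['tcp_rot'],o['wrist_force'],o['torque'])
im=camera('side'); np.save('s2',im); save('s2',cv2.resize(im[170:310,190:340],None,fx=4,fy=4,interpolation=cv2.INTER_CUBIC))
```

```text
[ 0.53487209 -0.18414371  0.12792604] [1.79866288e+02 3.25693614e-02 8.47370291e+01] [ 0.43021609  0.30652605 -2.08937673] [ 0.01659224 -0.02721687 -0.02458524]
```

View pics/s2.png

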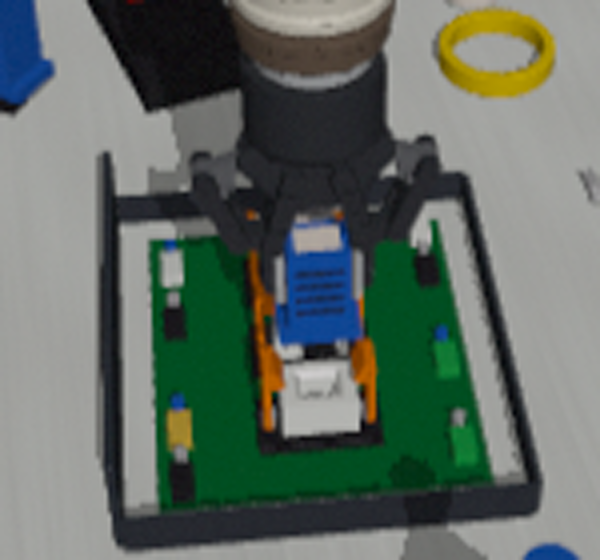

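The side crop shows the module upright above the white block, label at (317,238) and block mouth near (320,382). I'll cross-check the x/y offset from this view.

Run:
```python
from h import *
from m1 import lab
im=np.load('s2.npy'); o=get_obs()
print(lab(im,None,(262,224,278,234),o['ee_pos'][2]+.0413,'side'))
for q in [(278,392),(360,386),(283,362),(352,358)]: print(q,plane('side',(190+q[0]/4,170+q[1]/4),.048))
print(o['ee_pos'])
```

```text
(array([ 0.53565369, -0.18510616,  0.16892043]), ((535.3753662109375, -185.37738037109375), (15.888627052307129, 24.450645446777344), 78.54853820800781))
(278, 392) [ 0.51175654 -0.18764788  0.048     ]
(360, 386) [ 0.56062169 -0.19270427  0.048     ]
(283, 362) [ 0.51881531 -0.1647373   0.048     ]
(352, 358) [ 0.56046786 -0.16983819  0.048     ]
[ 0.53472447 -0.18417452  0.12762043]
```

servo_tool:
  moves:
    - [-0.0014,0.002,0,0]
    - [-0.0014,0.002,-0.02,0]
    - [-0.0014,0.002,-0.04,0]
    - [-0.0014,0.002,-0.05,0]
    - [-0.0014,0.002,-0.058,0]
    - [-0.0014,0.002,-0.058,0]
    - [-0.0014,0.002,-0.058,0]
    - [-0.0014,0.002,-0.058,0]
    - [-0.0014,0.002,-0.058,0]

```text
time: 8.6
ee_pos: [0.5336, -0.1831, 0.0976]
tcp_rot: [180.0, 0.0, 84.7]
wrist_force: [-0.0, -0.7, -1.4]
opening: 0.0354
grasp_force: 80.4
```

To row units: -0.5 cm / 50 = -0.01, -0.4 cm / 50 = -0.008.

servo_tool:
  moves:
    - [0,0,-0.002,0]
    - [0,0,-0.004,0]
    - [0,0,-0.006,0]
    - [0,0,-0.008,0]
    - [0,0,-0.01,0]
    - [0,0,-0.01,0]
    - [0,0,-0.01,0]

```text
time: 9.18
ee_pos: [0.5337, -0.1831, 0.0925]
tcp_rot: [180.0, 0.0, 84.7]
wrist_force: [1.3, -0.4, -0.3]
opening: 0.0351
grasp_force: 80.4
```

To row units: -0.3 cm / 50 = -0.006, -0.2 cm / 50 = -0.004.

servo_tool:
  moves:
    - [0,0,-0.002,0]
    - [0,0,-0.004,0]
    - [0,0,-0.006,0]
    - [0,0,-0.006,0]
    - [0,0,-0.006,0]

```text
time: 9.6
ee_pos: [0.5335, -0.1831, 0.0896]
tcp_rot: [180.0, 0.0, 84.7]
wrist_force: [0.6, -0.4, 3.9]
opening: 0.0351
grasp_force: 80.8
```

To row units: -0.2 cm / 50 = -0.004, -0.1 cm / 50 = -0.002.

servo_tool:
  moves:
    - [0,0,-0.002,0]
    - [0,0,-0.004,0]
    - [0,0,-0.004,0]
    - [0,0,-0.004,0]

```text
time: 9.93
ee_pos: [0.5336, -0.1831, 0.0877]
tcp_rot: [180.0, 0.0, 84.7]
wrist_force: [-0.1, -0.9, 5.8]
opening: 0.0354
grasp_force: 81.0
```

To row units: -0.3 cm / 50 = -0.006, -0.2 cm / 50 = -0.004.

servo_tool:
  moves:
    - [0,0,-0.002,0]
    - [0,0,-0.004,0]
    - [0,0,-0.006,0]
    - [0,0,-0.006,0]
    - [0,0,-0.006,0]

```text
time: 10.35
ee_pos: [0.5338, -0.1832, 0.0849]
tcp_rot: [179.9, 0.0, 84.7]
wrist_force: [0.0, -0.4, 7.2]
opening: 0.0352
grasp_force: 81.3
```

To row units: -0.3 cm / 50 = -0.006, -0.2 cm / 50 = -0.004.

servo_tool:
  moves:
    - [0,0,-0.002,0]
    - [0,0,-0.004,0]
    - [0,0,-0.006,0]
    - [0,0,-0.006,0]
    - [0,0,-0.006,0]

```text
time: 10.77
ee_pos: [0.5334, -0.183, 0.081]
tcp_rot: [-180.0, -0.0, 84.7]
wrist_force: [1.2, -0.3, 0.9]
opening: 0.0351
grasp_force: 80.9
```

To row units: -0.2 cm / 50 = -0.004, -0.1 cm / 50 = -0.002.

servo_tool:
  moves:
    - [0,0,-0.002,0]
    - [0,0,-0.004,0]
    - [0,0,-0.004,0]
    - [0,0,-0.004,0]

```text
time: 11.1
ee_pos: [0.5334, -0.183, 0.0791]
tcp_rot: [-180.0, -0.0, 84.7]
wrist_force: [1.0, -0.9, 1.7]
opening: 0.035
grasp_force: 80.9
```

To row units: -0.2 cm / 50 = -0.004, -0.1 cm / 50 = -0.002.

servo_tool:
  moves:
    - [0,0,-0.002,0]
    - [0,0,-0.004,0]
    - [0,0,-0.004,0]
    - [0,0,-0.004,0]

```text
time: 11.43
ee_pos: [0.5334, -0.183, 0.0772]
tcp_rot: [-180.0, -0.0, 84.7]
wrist_force: [1.3, -0.4, 0.3]
opening: 0.0356
grasp_force: 80.9
```

To row units: -0.15 cm / 50 = -0.003, -0.1 cm / 50 = -0.002.

servo_tool:
  moves:
    - [0,0,-0.002,0]
    - [0,0,-0.003,0]
    - [0,0,-0.003,0]
    - [0,0,-0.003,0]

```text
time: 11.77
ee_pos: [0.5334, -0.183, 0.0757]
tcp_rot: [-180.0, -0.0, 84.7]
wrist_force: [0.7, -0.1, 1.6]
opening: 0.0347
grasp_force: 80.9
```

To row units: -0.1 cm / 50 = -0.002, -0.05 cm / 50 = -0.001.

servo_tool:
  moves:
    - [0,0,-0.001,0]
    - [0,0,-0.002,0]
    - [0,0,-0.002,0]
    - [0,0,-0.002,0]

```text
time: 12.1
ee_pos: [0.5334, -0.183, 0.0746]
tcp_rot: [-180.0, -0.0, 84.7]
wrist_force: [0.5, 0.6, -1.5]
opening: 0.035
grasp_force: 80.5
```

To row units: -0.1 cm / 50 = -0.002, -0.05 cm / 50 = -0.001.

servo_tool:
  moves:
    - [0,0,-0.001,0]
    - [0,0,-0.002,0]
    - [0,0,-0.002,0]
    - [0,0,-0.002,0]

```text
time: 12.43
ee_pos: [0.5334, -0.183, 0.074]
tcp_rot: [-180.0, 0.0, 84.7]
wrist_force: [-0.5, -1.0, 2.5]
opening: 0.0355
grasp_force: 81.0
```

To row units: -0.1 cm / 50 = -0.002, -0.05 cm / 50 = -0.001.

servo_tool:
  moves:
    - [0,0,-0.001,0]
    - [0,0,-0.002,0]
    - [0,0,-0.002,0]
    - [0,0,-0.002,0]

```text
time: 12.77
ee_pos: [0.5334, -0.183, 0.0734]
tcp_rot: [180.0, 0.0, 84.7]
wrist_force: [-2.1, 1.0, 7.4]
opening: 0.035
grasp_force: 81.5
```

To row units: -0.05 cm / 50 = -0.001.

servo_tool:
  moves:
    - [0,0,-0.001,0]
    - [0,0,-0.001,0]
    - [0,0,-0.001,0]

```text
time: 13.02
ee_pos: [0.5334, -0.183, 0.0731]
tcp_rot: [180.0, 0.0, 84.7]
wrist_force: [-2.6, 0.5, 8.0]
opening: 0.0354
grasp_force: 81.7
```

To row units: -0.1 cm / 50 = -0.002, -0.05 cm / 50 = -0.001.

servo_tool:
  moves:
    - [0,0,-0.001,0]
    - [0,0,-0.002,0]
    - [0,0,-0.002,0]
    - [0,0,-0.002,0]

```text
time: 13.35
ee_pos: [0.5334, -0.183, 0.0726]
tcp_rot: [180.0, 0.0, 84.7]
wrist_force: [-3.9, 2.5, 12.7]
opening: 0.0354
grasp_force: 82.1
```

Run:
```python
from h import *
o=get_obs(); print(o['ee_pos'],o['wrist_force'],o['torque'])
im=camera('side'); save('s3',cv2.resize(im[200:300,215:325],None,fx=5.5,fy=5.5,interpolation=cv2.INTER_CUBIC))
```

```text
[ 0.53342534 -0.18304533  0.07261901] [-3.94762313  2.451465   12.69379307] [ 0.36861442  1.12964956 -0.01792257]
```

View pics/s3.png

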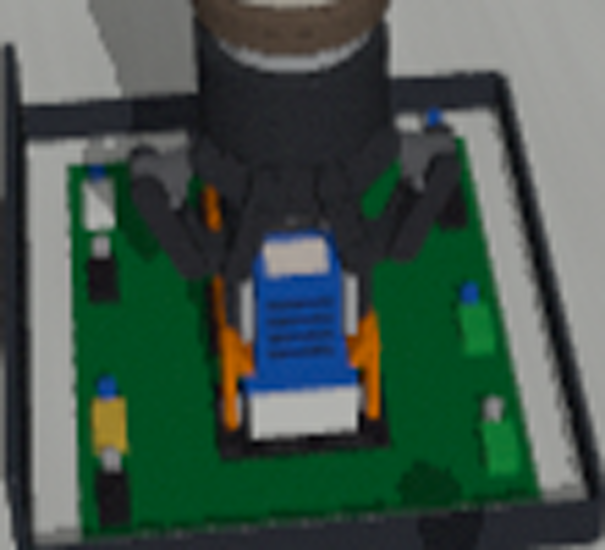

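The flange now rests flush on the white block (edge at about (300,385)). Both orange hooks sit over it, at (240,355) and (362,355). Next is the tug, in gradual steps.

To row units: 0.25 cm / 50 = 0.005, 0.2 cm / 50 = 0.004.

servo_tool:
  moves:
    - [0,0,0.001,0]
    - [0,0,0.002,0]
    - [0,0,0.003,0]
    - [0,0,0.004,0]
    - [0,0,0.005,0]
    - [0,0,0.005,0]
    - [0,0,0.005,0]

```text
time: 13.98
ee_pos: [0.5334, -0.183, 0.0738]
tcp_rot: [-180.0, -0.0, 84.7]
wrist_force: [-1.4, 0.4, 3.9]
opening: 0.0354
grasp_force: 81.0
```

To row units: 0.1 cm / 50 = 0.002, 0.05 cm / 50 = 0.001.

servo_tool:
  moves:
    - [0,0,0.001,0]
    - [0,0,0.002,0]
    - [0,0,0.002,0]
    - [0,0,0.002,0]

```text
time: 14.32
ee_pos: [0.5334, -0.183, 0.0744]
tcp_rot: [-180.0, -0.0, 84.7]
wrist_force: [0.9, 0.7, -0.3]
opening: 0.0349
grasp_force: 80.6
```

To row units: 0.1 cm / 50 = 0.002, 0.05 cm / 50 = 0.001.

servo_tool:
  moves:
    - [0,0,0.001,0]
    - [0,0,0.002,0]
    - [0,0,0.002,0]
    - [0,0,0.002,0]

```text
time: 14.65
ee_pos: [0.5334, -0.183, 0.0755]
tcp_rot: [-180.0, -0.0, 84.7]
wrist_force: [2.0, -0.7, -2.9]
opening: 0.0354
grasp_force: 80.2
```

To row units: 0.1 cm / 50 = 0.002, 0.05 cm / 50 = 0.001.

servo_tool:
  moves:
    - [0,0,0.001,0]
    - [0,0,0.002,0]
    - [0,0,0.002,0]
    - [0,0,0.002,0]

```text
time: 14.98
ee_pos: [0.5334, -0.183, 0.0764]
tcp_rot: [-180.0, -0.0, 84.7]
wrist_force: [2.2, 0.7, -7.1]
opening: 0.0353
grasp_force: 80.3
```

To row units: 0.1 cm / 50 = 0.002, 0.05 cm / 50 = 0.001.

servo_tool:
  moves:
    - [0,0,0.001,0]
    - [0,0,0.002,0]
    - [0,0,0.002,0]
    - [0,0,0.002,0]

```text
time: 15.32
ee_pos: [0.5333, -0.1829, 0.0773]
tcp_rot: [-180.0, -0.0, 84.7]
wrist_force: [4.2, -1.4, -12.3]
opening: 0.0356
grasp_force: 80.8
```

To row units: 0.03 cm / 50 = 0.0006.

servo_tool:
  moves:
    - [0,0,0.0006,0]
    - [0,0,0.0006,0]
    - [0,0,0.0006,0]

```text
time: 15.57
ee_pos: [0.5333, -0.183, 0.0776]
tcp_rot: [-180.0, -0.0, 84.7]
wrist_force: [3.5, -0.5, -15.4]
opening: 0.0352
grasp_force: 81.1
```

servo_tool:
  moves:
    - [0,0,0,0]
    - [0,0,0,0]
    - [0,0,0,0]
    - [0,0,0,0]
    - [0,0,0,0]
    - [0,0,0,0]
    - [0,0,0,0]
    - [0,0,0,0]
    - [0,0,0,0]
    - [0,0,0,0]
    - [0,0,0,0]
    - [0,0,0,0]
    - [0,0,0,0]
    - [0,0,0,0]
    - [0,0,0,0]
    - [0,0,0,0]

```text
time: 16.9
ee_pos: [0.5333, -0.183, 0.078]
tcp_rot: [-180.0, -0.0, 84.7]
wrist_force: [3.0, 0.2, -16.9]
opening: 0.0351
grasp_force: 81.3
```

The reading crept up to about 17 N, including the module's weight of about 2 N. I'll ease off a little and hold another steady second nearer 12 N net.

servo_tool:
  moves:
    - [0,0,-0.001,0]
    - [0,0,-0.001,0]
    - [0,0,-0.001,0]
    - [0,0,-0.001,0]

```text
time: 17.23
ee_pos: [0.5333, -0.183, 0.0777]
tcp_rot: [-180.0, -0.0, 84.7]
wrist_force: [0.6, 0.5, -15.3]
opening: 0.035
grasp_force: 81.4
```

servo_tool:
  moves:
    - [0,0,0,0]
    - [0,0,0,0]
    - [0,0,0,0]
    - [0,0,0,0]
    - [0,0,0,0]
    - [0,0,0,0]
    - [0,0,0,0]
    - [0,0,0,0]
    - [0,0,0,0]
    - [0,0,0,0]
    - [0,0,0,0]
    - [0,0,0,0]
    - [0,0,0,0]
    - [0,0,0,0]
    - [0,0,0,0]
    - [0,0,0,0]

```text
time: 18.57
ee_pos: [0.5334, -0.183, 0.0775]
tcp_rot: [-180.0, -0.0, 84.7]
wrist_force: [0.8, 1.0, -13.9]
opening: 0.0352
grasp_force: 81.5
```

To row units: -0.4 cm / 50 = -0.008, -0.35 cm / 50 = -0.007.

servo_tool:
  moves:
    - [0,0,-0.001,0]
    - [0,0,-0.002,0]
    - [0,0,-0.003,0]
    - [0,0,-0.004,0]
    - [0,0,-0.005,0]
    - [0,0,-0.006,0]
    - [0,0,-0.007,0]
    - [0,0,-0.008,0]
    - [0,0,-0.008,0]
    - [0,0,-0.008,0]
    - [0,0,-0.008,0]

```text
time: 19.48
ee_pos: [0.5341, -0.1833, 0.0743]
tcp_rot: [179.9, 0.0, 84.7]
wrist_force: [2.4, -1.2, 1.6]
opening: 0.0353
grasp_force: 83.0
```

To row units: -0.05 cm / 50 = -0.001.

servo_tool:
  moves:
    - [0,0,-0.001,0]
    - [0,0,-0.001,0]
    - [0,0,-0.001,0]
    - [0,0,-0.001,0]

```text
time: 19.82
ee_pos: [0.5341, -0.1833, 0.0737]
tcp_rot: [179.9, 0.0, 84.7]
wrist_force: [3.9, -1.8, 4.9]
opening: 0.0353
grasp_force: 83.5
```

To row units: -0.03 cm / 50 = -0.0006.

servo_tool:
  moves:
    - [0,0,-0.0006,0]
    - [0,0,-0.0006,0]
    - [0,0,-0.0006,0]
  force: 20

```text
time: 20.07
ee_pos: [0.5341, -0.1833, 0.0735]
tcp_rot: [179.9, 0.0, 84.7]
wrist_force: [3.2, -1.6, 6.5]
opening: 0.0351
grasp_force: 83.6
```

servo_tool:
  moves:
    - [0,0,0,0]
    - [0,0,0,0]
    - [0,0,0,0]
    - [0,0,0,0]
    - [0,0,0,0]
    - [0,0,0,0]
    - [0,0,0,0]
    - [0,0,0,0]
  claw: 0

```text
time: 20.73
ee_pos: [0.5334, -0.183, 0.0727]
tcp_rot: [-180.0, -0.0, 84.7]
wrist_force: [1.3, -0.6, 0.3]
opening: 0.0856
grasp_force: 0.0
```

To row units: 17 cm / 50 = 0.34, 15 cm / 50 = 0.3.

servo_tool:
  moves:
    - [0,0,0.02,0]
    - [0,0,0.06,0]
    - [0,0,0.12,0]
    - [0,0,0.18,0]
    - [0,0,0.24,0]
    - [0,0,0.3,0]
    - [0,-0.06,0.34,0]
    - [0,-0.12,0.34,0]
    - [0,-0.16,0.34,0]
    - [0,-0.16,0.34,0]
    - [0,-0.16,0.34,0]
    - [0,-0.16,0.34,0]

```text
time: 21.73
ee_pos: [0.5333, -0.2626, 0.2431]
tcp_rot: [-180.0, -0.0, 84.7]
wrist_force: [0.0, 0.2, 0.1]
opening: 0.0856
grasp_force: 0.0
```

Run:
```python
from h import *
o=get_obs(); print(o['time'],o['ee_pos'],o['wrist_force'],o['opening'])
s=camera('side'); w=camera('wrist'); np.save('w4',w)
a=cv2.resize(s[200:300,215:315],(400,400),interpolation=cv2.INTER_CUBIC); b=cv2.resize(w[30:230,180:380],(400,400),interpolation=cv2.INTER_CUBIC)
save('fin',np.hstack([a,b]))
```

```text
21.7333 [ 0.53332172 -0.26260782  0.24307289] [0.04274247 0.16677404 0.08427422] 0.08560840170555724
```

View pics/fin.png

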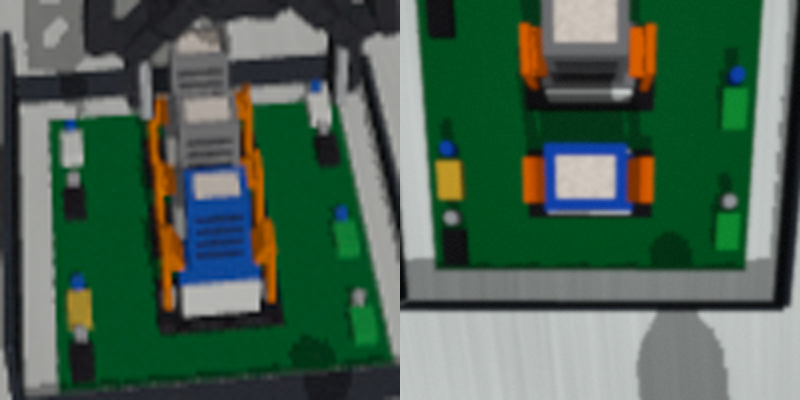

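The final views show the module seated flush, with its flange on the white block at about (222,290) in the side crop. Both latches are closed symmetrically beside it, at (534,180) and (640,180) in the wrist crop, and the gripper is clear.

```bash
python3 -c "
from workcell import *
print(job_done())"
```

```text
the job is handed in; nothing more can be done
None
```

The blue module is in the empty socket, fully home with both latches closed over it. It was pushed in with about 13 N at most, held when tugged upward at about 14–17 N on the wrist (about 12–15 N net of its weight) for about 3 s, then released, and the job was handed in at about 22 s.

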